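Level the dividing fixture, index it three clicks and hold

ROBOT

A 7-joint arm with a two-finger parallel gripper is mounted at the origin on the work surface. World frame = base frame: x ahead of the robot, y to its left, z up, the work surface at z = 0. Lengths are in m, angles in rad, forces in N, time in s.
With the tool pointing down it reaches from about 0.4 to 0.85 m from the base axis. Payload 10.4 kg.
Tool frame: the origin (TCP) lies midway between the tips of the shut fingers; the grasp point (between the pads) lies 19 mm behind it; z points along the fingers, x is the direction in which the jaws open and shut, and the axes are right-handed (so a half turn about z gives the same grasp; the last joint's range is limited). The gripper opens to 85 mm and grips with 20 to 120 N. Pads are 22 mm wide; open, the fingers measure 114 mm over their backs; the gripper's body (76 mm by 85 mm) begins 54 mm behind the grasp point. The pads swing forward as they close: fully open they stand 13 mm farther back than shut.
Start: joints at [-1.353, 0.332, -0.065, 1.46, 0.022, 1.35, -0.088], TCP at [0.149, 0.607, 0.231] pointing down, gripper open.
Joint ranges: [-2.6, 2.6], [-0.5, 2.12], [-1.47, 1.34], [0.16, 2.42], [-1.27, 4.41], [0.06, 2.06], [-2.6, 2.6]. Speed limits (rad/s): [2.22, 2.22, 2.79, 2.79, 3.14, 3.14, 3.14].

INTERFACE

Orientations are given as a unit quaternion [x, y, z, w].
In Python, from workcell import monitor, eyes, ticket, models gives the robot as it stands.
- The arm moves only by the tool servo_tool, never from a script. Its argument "motion" is a list of rows, each a list of 7 numbers: the opening, from 0 (shut) to 1 (fully open), then the shift along the tool's x, y, z in m, then the turn, a rotation vector about the tool's x, y, z in degrees. In form: [[fingers, tx, ty, tz, rx, ry, rz], ...]. A call has 1 to 20 rows; each row is the pose to reach, as a shift and turn from the pose commanded when the call began, along the tool's axes at that moment; what a row does not reach only later rows make up. A row lasts 1/8 s, in which the tool goes at most 62.5 mm and 10.7 degrees, less where a joint would pass 70% of its speed; a pose out of reach is approached as far as the arm can. A call with a gripper value outside its range is refused whole. The fingers move at their own pace and stop on an object; "grip_force" is the grip in N (left out, the last holds). Time passes only in rows, so rows that repeat a pose let the fingers close. It gives the time, the measured TCP pose, the force and the opening at its end, in the units of the state.
- monitor.get_obs(): the state, without advancing time (a new reading comes with each control period).
- eyes.camera(name): name is "scene" or "top" or "wrist"; returns (picture, depth): 480x640x3 uint8, blue, green, red; 480x640 float32, m along the optical axis (not along the pixel's ray), 0 where there is no reading.
- eyes.camera_info(name): a dict with "intrinsics" (3x3 intrinsics, pixels), "extrinsics" (4x4, takes a point from world to camera coordinates); the wrist camera has in their place "tool_from_camera" (4x4, takes a point from camera to tool coordinates, whose origin is the TCP and whose axes are the tool frame's). Camera axes: x right, y down, z forward; pixel columns grow to the right and rows downward; lengths in m; the calibration is good to about 2 mm. A picture is of the moment at which its call begins: read the wrist's pose just before it. camera_info takes no time and is no camera call.
- ticket.hand_in(): hands the job in, once; it reports no verdict.
Trained networks look in the newest picture that a camera, given by its name, has taken for a name from the list of things; names that differ only in an ending like _2 or _b are one class to them, and where a whole thing is asked for, a point or a joint stands for the part that bears it (a point fixed in the world has none). Each returns a list of dicts, best first, with "confidence" (0 to 1); they miss things now and then, are a little off and sometimes report something else, mostly with a low value. They report only what shows in the picture. A call takes as long as a camera call.
- models.boxes_of(camera, thing): "point" ([x, y, z] in m, in the coordinates of the camera as it stood for that picture, good to about 4 mm: the middle of the surface that is visible of it).
The state is a dict: "clock": time; "joint_pos": joint angles; "joint_velocities": joint speeds; "tau": joint torques, N m; "position": TCP position; "ee_rot": TCP orientation; "ft_force": force on the tool from outside, world axes, zero at the start; "torque": the same for the moment, N m; "grip_width": opening from 0.0 (shut) to 1.0 (fully open).
Only numpy, scipy, OpenCV 4.12 (cv2) and the standard library are available. Lean on these libraries where they do the work, as an engineer would, in place of code of your own. Each camera call takes 0.05 s, during which the arm holds its last target. There are 200 camera calls.

TASK

On the measuring machine's granite table, first level the dividing fixture: turn the knurled foot knob at the end of its hinged platform until the bubble of the spirit level sits centred between its lines. Then grip the round black knob on top of the spindle and turn it clockwise (seen from above) by feel to the third click and no further, never backwards, so that the flange's next bolt hole comes round to the plunger. Finish still gripping that knob, holding the spindle at rest in the third notch for the probe, with the platform still level and the reference sphere, setting ring and casting left where they stand.

Things in the scene. Friction and masses are not known exactly. Their poses are not given: they have to be found in the camera images.
- fixture: Fixed steel bed, 270 mm (its x) by 170 mm, 14 mm thick; place and yaw vary. Origin: middle of its underside on the table; +x runs from the foot-knob end (nearest the robot) to the hinge end. It carries a platform 216 x 112 mm, top 44 mm up, hinged at x = +115 mm about y. On that: dividing head with plunger block at -y (78 mm high), index plate 116 mm across (77 mm), flange 100 mm, hub 108 mm up.
- foot_grip (a point): Middle of the knurled steel foot knob: upright round knob 40 mm across, 26 mm tall, this point 94 mm above the table, at x = -95 mm, y = 0 in the fixture, 130 mm from the spindle axis. Only a 14 mm stem below it, free down to 56 mm. Its axis is fixed and upright; it does not rise or sink. Clockwise seen from above raises that end of the platform.
- platform (a joint): Tilt of the hinged platform, rad: 0 = level, negative = foot-knob end low (starts -0.024 to -0.012), positive = too high; stops at -0.031 and +0.018. 1 rad of the foot knob (coarse thread, 12 mm a turn) changes it by 0.0091, so 1.3 to 2.6 rad clockwise are needed, often two grasps. The foot knob turns evenly, about 0.05 to 0.15 N m, and stays where it is left.
- vial_mid (a point): Top middle of the spirit level's tube, midway between its lines, on the platform at x = -52 mm, y = +43 mm in the fixture, 62 mm up when level. The level is 70 mm long, along the fixture's x: a greenish tube with two dark lines, 17 mm clear between them, and a pale bubble.
- bubble_mid (a point): Top middle of the pale bubble, 10 mm long, that runs along the tube of the spirit level. It goes 6 mm from the tube's middle towards the high end (fixture +x while the foot-knob end is low) for each 0.01 rad of tilt; centred between the lines = level.
- index_knob: Round black ridged knob with one white line on top, 46 mm across, 28 mm tall, from 127 to 155 mm above the table when level, on the spindle axis at x = +35 mm, y = 0 in the fixture. Origin: middle of its underside; z up the spindle axis. Only a 16 mm stem below it, free down to 108 mm. Keyed to the spindle: knob, index plate and flange turn as one.
- index_grip (a point): Middle of the black index knob, on the spindle axis, 141 mm above the table when level: the point to grip.
- spindle (a joint): Turn of the spindle, rad, growing clockwise seen from above. Starts at rest in a notch at 0, a bolt hole and the white line facing the plunger. A spring ball clicks into notches 24 deg (0.419 rad) apart; the third is at 1.257 (one bolt-hole pitch). It pulls into a notch with 0.2 N m x sin(15 x angle), plus 0.04 N m friction: resists to halfway, then snaps on. No end stops near.
- ref_sphere: Bystander: white 25 mm reference sphere on a steel stem with a round foot 60 mm across, 102 mm tall, loose. Origin: middle of its underside.
- setting_ring: Bystander: steel setting ring, 72 mm outside, 42 mm bore, 22 mm high, loose. Origin: middle of its underside.
- casting: Bystander: light-metal cup casting, 60 mm across, 50 mm tall, loose. Origin: middle of its underside.

How it is judged:
On the way, in this order (a step that is already met when the one before it is completed fails the run):
1. the platform has been levelled with the foot knob, the spindle still in its first notch (value of joint platform between -0.006 and 0.006 rad and value of joint spindle below 0.2 rad), for 0.2 s.
2. the spindle has been turned to the third notch (value of joint spindle between 1.15 and 1.36 rad), for 0.2 s.
At the end, for the whole second after the job is handed in: The fingers still grip the index knob (more than 4 N of contact), the spindle is at rest within 0.08 rad of the third notch (1.257 rad) and the platform is level within 0.006 rad (bubble wholly between its lines, within 3.6 mm of centre) (value of joint platform between -0.006 and 0.006 rad and value of joint spindle between 1.177 and 1.337 rad and velocity of joint spindle between -0.1 and 0.1 rad/s and contact force between the fingers and index_knob above 4 N); the arm keeps its last pose, push and grip.
It fails at once if the spindle was turned on past the third notch towards a fourth click (value of joint spindle above 1.466 rad).
It fails at once if the spindle was turned backwards out of its notch (value of joint spindle below -0.21 rad).
It fails at once if a bystander was moved by more than 20 mm (distance of any of ref_sphere, setting_ring, casting from where it was at the start of the episode above 0.02 m).
It also fails if it takes over 67 s, if anything falls off the work surface, if the arm or the gripper's body presses on something with over 40 N, if the wrist force passes 120 N, or if a joint passes its speed limit or range.

## Working session

There is one attempt and no reset: what is moved stays moved. The work goes in short steps, Python scripts to look and compute and a tool call to move; the robot and the scene stay as the last step left them, time stands still between calls to the robot, and variables do not carry over. Pictures are saved under pics/ and viewed, about 8 in all and at most 12, crops included, and the job is handed in when it is done.

Besides the shell and the picture viewer there is one more tool, called after "Request:" by a JSON object that holds its "op" and its "data", one argument or row to a line. servo_tool: Moves the arm, as the interface text tells. Its arguments: {"type":"object","properties":{"motion":{"type":"array"},"grip_force":{"type":"number"}},"required":["motion"]}

```bash
mkdir -p pics; ls; cat > h.py <<'E'
import numpy as np, cv2
from workcell import monitor, eyes, ticket, models
from scipy.spatial.transform import Rotation as R
def T_wc(cam):
    i=eyes.camera_info(cam)
    if 'extrinsics' in i: return np.linalg.inv(np.array(i['extrinsics']))
    o=monitor.get_obs(); T=np.eye(4); T[:3,:3]=R.from_quat(o['ee_rot']).as_matrix(); T[:3,3]=o['position']
    return T@np.array(i['tool_from_camera'])
def look(cam,things,save=None):
    T=T_wc(cam); p,d=eyes.camera(cam)
    if save: cv2.imwrite('pics/'+save,p)
    for t in things:
        for b in models.boxes_of(cam,t)[:2]:
            print(cam,t,round(b['confidence'],2),np.round((T@np.r_[b['point'],1])[:3],4))
    return p,d,T
E
python3 - <<'E'
from h import *
o=monitor.get_obs(); print({k:np.round(v,3) for k,v in o.items()})
for c in ['scene','top']:
    look(c,['fixture','foot_grip','vial_mid','bubble_mid','index_knob','index_grip','ref_sphere','setting_ring','casting'],c+'0.png')
a=cv2.imread('pics/scene0.png');b=cv2.imread('pics/top0.png')
print(monitor.get_obs()['clock'])
E
```

```text
pics
{'clock': np.float64(0.0), 'joint_pos': array([-1.353,  0.333, -0.065,  1.461,  0.022,  1.35 , -0.088]), 'joint_velocities': array([ 0.   , -0.001, -0.001,  0.   ,  0.002,  0.001, -0.   ]), 'tau': array([-0.0000e+00, -6.2543e+01,  4.9000e-02, -3.9161e+01,  1.6000e-02,
        1.0000e-02, -0.0000e+00]), 'position': array([0.149, 0.607, 0.23 ]), 'ee_rot': array([ 0.787,  0.617, -0.001,  0.   ]), 'ft_force': array([ 0.061,  0.911, -1.148]), 'torque': array([ 0.04 , -0.017,  0.033]), 'grip_width': np.float64(1.0)}
scene foot_grip 0.88 [ 0.464  -0.0673  0.1069]
scene vial_mid 0.7 [ 0.5953 -0.1221  0.0668]
scene vial_mid 0.64 [ 0.4644 -0.0637  0.1053]
scene index_knob 0.66 [ 0.586  -0.1151  0.1554]
scene index_grip 0.84 [ 0.582  -0.1115  0.157 ]
scene ref_sphere 0.33 [ 0.5982 -0.1204  0.0642]
scene setting_ring 0.93 [0.6468 0.4007 0.0226]
scene casting 0.75 [ 0.6323 -0.3944  0.0254]
top fixture 0.94 [ 0.5483 -0.0903  0.0417]
top foot_grip 0.53 [ 0.4616 -0.0598  0.1051]
top vial_mid 0.87 [ 0.5505 -0.0975  0.0511]
top bubble_mid 0.46 [ 0.6369 -0.3953  0.0232]
top bubble_mid 0.36 [ 0.5772 -0.1005  0.0881]
top index_knob 0.87 [ 0.5819 -0.1083  0.1548]
top index_knob 0.72 [ 0.5493 -0.0995  0.0517]
top index_grip 0.92 [ 0.5789 -0.1077  0.1541]
top index_grip 0.73 [0.6466 0.3997 0.0214]
top ref_sphere 0.88 [0.4912 0.3569 0.0204]
top setting_ring 0.82 [0.6472 0.4005 0.0196]
top casting 0.67 [ 0.6402 -0.4003  0.0232]
1.0
```

View pics/top0.png

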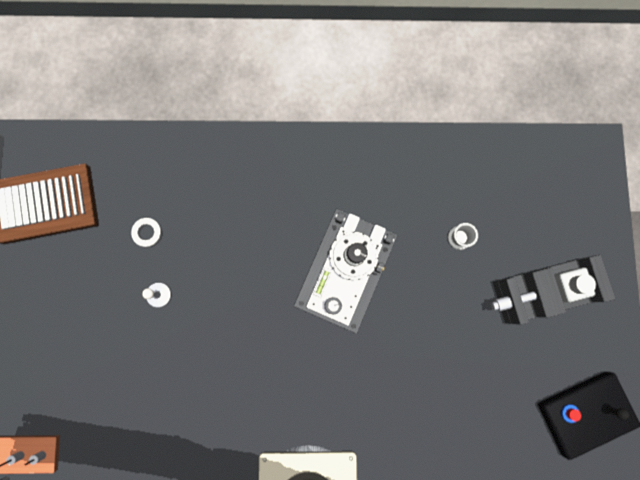

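View pics/scene0.png

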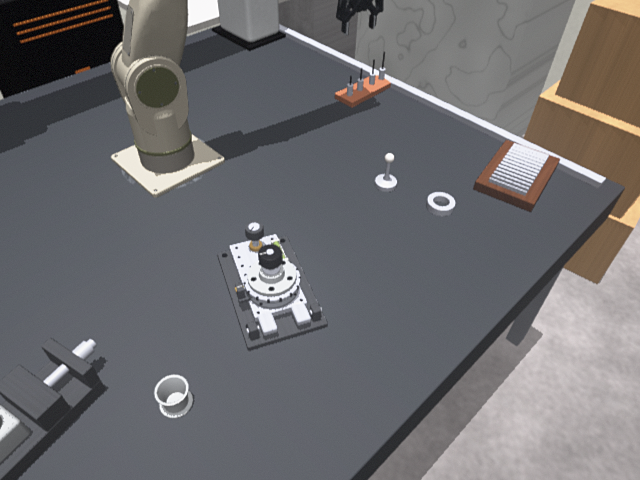

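```bash
cat >> h.py <<'E'
def row(p,head=None):
    "tool-frame shift from measured pose to world TCP p; rz to heading (deg)"
    o=monitor.get_obs(); M=R.from_quat(o['ee_rot']).as_matrix()
    h=np.degrees(np.arctan2(M[1,0],M[0,0]))
    print('shift',np.round(M.T@(np.array(p)-o['position']),4),'head',round(h,2),'rz',None if head is None else round((h-head+180)%360-180,2),'tilt',np.round(M[:,2],4))
E
python3 - <<'E'
from h import *
row([.42,.30,.26]);row([.46,-.065,.24]);row([.463,-.063,.23]);print(eyes.camera_info('wrist'))
E
```

```text
shift [-0.2335  0.3363 -0.0287] head 76.2 rz None tilt [ 0.e+00  1.e-04 -1.e+00]
shift [-0.5784  0.4623 -0.0087] head 76.2 rz None tilt [ 0.e+00  1.e-04 -1.e+00]
shift [-0.5758  0.4647  0.0013] head 76.2 rz None tilt [ 0.e+00  1.e-04 -1.e+00]
{'intrinsics': array([[417.16500931,   0.        , 322.89857073],
       [  0.        , 417.16500931, 235.86350105],
       [  0.        ,   0.        ,   1.        ]]), 'tool_from_camera': array([[ 9.99999946e-01, -1.20079278e-04,  3.05213524e-04,
         5.37776231e-04],
       [ 3.60630871e-05,  9.65183808e-01,  2.61572583e-01,
        -6.57843817e-02],
       [-3.25996598e-04, -2.61572558e-01,  9.65183760e-01,
        -1.42822673e-01],
       [ 0.00000000e+00,  0.00000000e+00,  0.00000000e+00,
         1.00000000e+00]])}
```

Request:
{"op": "servo_tool", "data": {
  "motion": [
    [1,-0.03,0.05,-0.01,0,0,0],
    [1,-0.07,0.11,-0.02,0,0,0],
    [1,-0.11,0.16,-0.03,0,0,0],
    [1,-0.15,0.22,-0.03,0,0,0],
    [1,-0.19,0.27,-0.03,0,0,0],
    [1,-0.23,0.32,-0.03,0,0,0],
    [1,-0.28,0.35,-0.03,0,0,0],
    [1,-0.33,0.37,-0.03,0,0,0],
    [1,-0.38,0.39,-0.03,0,0,0],
    [1,-0.43,0.41,-0.03,0,0,0],
    [1,-0.48,0.43,-0.02,0,0,0],
    [1,-0.53,0.45,-0.01,0,0,0],
    [1,-0.576,0.465,0,0,0,0],
    [1,-0.576,0.465,0,0,0,0],
    [1,-0.576,0.465,0,0,0,0]
  ]
}}

```text
clock: 2.88
position: [0.4633, -0.0626, 0.2314]
ee_rot: [0.787, 0.617, 0.0, -0.0]
ft_force: [0.2, 0.3, 0.1]
grip_width: 1.0
```

```bash
python3 - <<'E'
from h import *
o=monitor.get_obs(); print(o['clock'],o['position'],np.round(o['joint_pos'],3))
look('wrist',['foot_grip','vial_mid','bubble_mid','index_grip'],'w1.png')
row([.463,-.063,.23],76)
E
```

```text
2.875 [ 0.46332044 -0.06261728  0.23142968] [-0.566 -0.053  0.591  1.885  0.03   1.3    1.347]
wrist foot_grip 0.88 [ 0.4585 -0.0586  0.1041]
wrist vial_mid 0.68 [ 0.5365 -0.0897  0.0575]
wrist bubble_mid 0.56 [ 0.53   -0.0348  0.0597]
wrist index_grip 0.65 [ 0.5643 -0.1003  0.1465]
shift [-0.0007 -0.0002  0.0014] head 76.3 rz 0.3 tilt [ 3.e-04  2.e-04 -1.e+00]
```

View pics/w1.png

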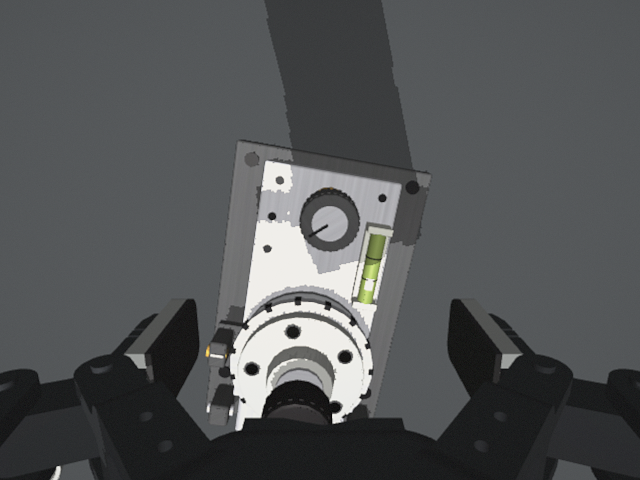

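```bash
cat >> h.py <<'E'
def ray(T,u,v,z,cam='wrist'):
    K=np.array(eyes.camera_info(cam)['intrinsics']); d=T[:3,:3]@np.linalg.inv(K)@[u,v,1]
    return T[:3,3]+d*(z-T[2,3])/d[2]
E
python3 - <<'E'
from h import *
p=cv2.imread('pics/w1.png'); T=T_wc('wrist')
cv2.imwrite('pics/w1c.png',cv2.resize(p[180:310,290:420],None,fx=5,fy=5,interpolation=cv2.INTER_CUBIC)[:600])
_,d=eyes.camera('wrist')
K=np.array(eyes.camera_info('wrist')['intrinsics'])
v,u=np.mgrid[0:480,0:640]; P=np.stack([(u-K[0,2])/K[0,0]*d,(v-K[1,2])/K[1,1]*d,d],-1)@T[:3,:3].T+T[:3,3]
m=(abs(P[...,2]-.107)<.006)&(d>0)&(np.hypot(P[...,0]-.463,P[...,1]+.063)<.035)
c,r=cv2.minEnclosingCircle(P[m][:,:2].astype(np.float32)); print(c,r,m.sum(),np.median(P[m][:,2]), P[m].mean(0))
# same for index knob with top cam
T=T_wc('top'); p,d=eyes.camera('top'); K=np.array(eyes.camera_info('top')['intrinsics'])
P=np.stack([(u-K[0,2])/K[0,0]*d,(v-K[1,2])/K[1,1]*d,d],-1)@T[:3,:3].T+T[:3,3]
m=(abs(P[...,2]-.155)<.008)&(d>0)&(np.hypot(P[...,0]-.58,P[...,1]+.109)<.035)
print(P[m].mean(0),m.sum())
E
```

```text
(0.4628331959247589, -0.05753675103187561) 0.02066824957728386 2780 0.10521885769790676 [ 0.46186247 -0.05741464  0.10511401]
[ 0.58035308 -0.10911931  0.15305736] 338
```

View pics/w1c.png

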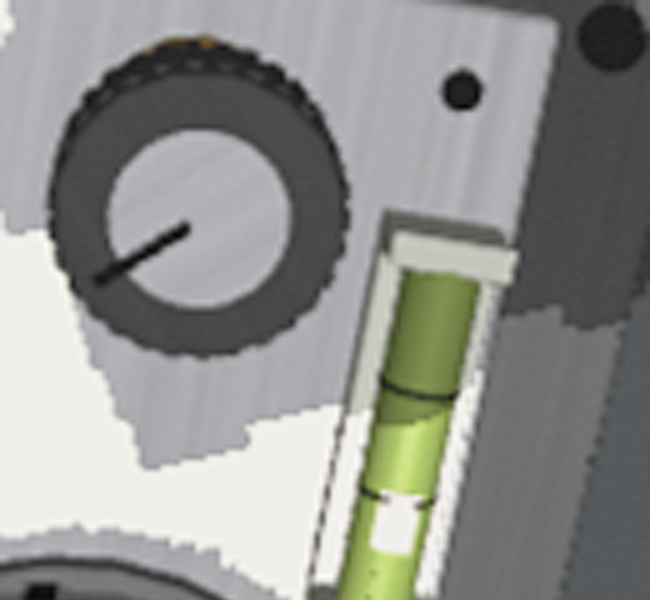

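Request:
{"op": "servo_tool", "data": {
  "motion": [
    [1,0.005,-0.0015,0.04,0,0,0],
    [1,0.005,-0.0015,0.08,0,0,0],
    [1,0.005,-0.0015,0.12,0,0,0],
    [1,0.005,-0.0015,0.145,0,0,0],
    [1,0.005,-0.0015,0.158,0,0,0],
    [0.3,0.005,-0.0015,0.158,0,0,0],
    [0.3,0.005,-0.0015,0.158,0,0,0],
    [0.3,0.005,-0.0015,0.158,0,0,0],
    [0.3,0.005,-0.0015,0.158,0,0,0],
    [0.3,0.005,-0.0015,0.158,0,0,0],
    [0.3,0.005,-0.0015,0.158,0,0,0]
  ],
  "grip_force": 40
}}

```text
clock: 4.6
position: [0.4637, -0.0582, 0.0745]
ee_rot: [0.787, 0.617, 0.001, 0.0]
ft_force: [-2.1, -0.0, 5.9]
grip_width: 0.457
```

Request:
{"op": "servo_tool", "data": {
  "motion": [
    [0.3,0,0,0,0,0,8],
    [0.3,0,0,0,0,0,16],
    [0.3,0,0,0,0,0,24],
    [0.3,0,0,0,0,0,32],
    [0.3,0,0,0,0,0,40],
    [0.3,0,0,0,0,0,48],
    [0.3,0,0,0,0,0,56],
    [0.3,0,0,0,0,0,64],
    [0.3,0,0,0,0,0,72],
    [0.3,0,0,0,0,0,80],
    [0.3,0,0,0,0,0,88],
    [0.3,0,0,0,0,0,96],
    [0.3,0,0,0,0,0,104],
    [0.3,0,0,0,0,0,112],
    [0.3,0,0,0,0,0,120],
    [0.3,0,0,0,0,0,120],
    [0.3,0,0,0,0,0,120]
  ]
}}

```text
clock: 6.72
position: [0.4622, -0.0587, 0.0744]
ee_rot: [0.928, -0.373, -0.001, -0.0]
ft_force: [-12.7, -1.3, 20.1]
grip_width: 0.455
```

```bash
python3 - <<'E'
from h import *
o=monitor.get_obs(); print(np.round(o['joint_pos'],3),np.round(o['torque'],2)); row([.463,-.0575,.0745],76)
p,d,T=look('wrist',['bubble_mid','vial_mid'],'w2.png')
q,_,_=look('top',['bubble_mid','vial_mid'],'t2.png')
cv2.imwrite('pics/m2.png',np.hstack([cv2.resize(p,(520,390)),cv2.resize(q[255:325,300:350],None,fx=5.57,fy=5.57,interpolation=cv2.INTER_CUBIC)[:390]]))
E
```

```text
[-0.769  0.184  0.87   2.08  -0.173  0.952 -0.571] [-0.54  2.52 -0.08]
shift [-0.0002 -0.0014 -0.0002] head -43.85 rz -119.85 tilt [-0.002  0.001 -1.   ]
wrist bubble_mid 0.87 [ 0.5221 -0.0316  0.0616]
wrist vial_mid 0.63 [ 0.5217 -0.0321  0.0658]
wrist vial_mid 0.62 [ 0.5315 -0.0665  0.0511]
top vial_mid 0.77 [ 0.5853 -0.1072  0.0945]
```

View pics/m2.png

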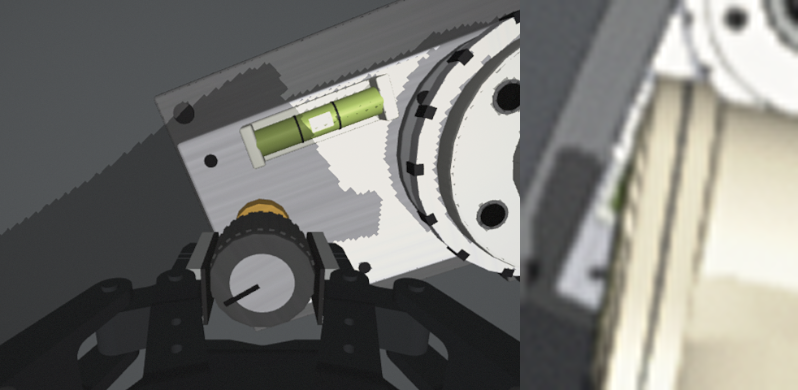

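```bash
python3 - <<'E'
import cv2
p=cv2.imread('pics/w2.png'); cv2.imwrite('pics/w2c.png',cv2.resize(p[85:215,290:490],None,fx=4,fy=4,interpolation=cv2.INTER_CUBIC))
E
```

```text
(no output)
```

View pics/w2c.png

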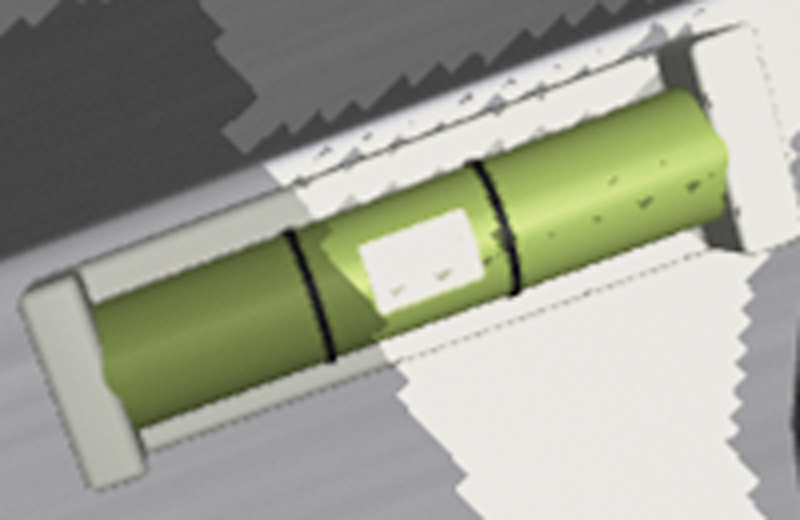

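Request:
{"op": "servo_tool", "data": {
  "motion": [
    [0.3,0,0,0,0,0,6],
    [0.3,0,0,0,0,0,11],
    [0.3,0,0,0,0,0,11],
    [0.3,0,0,0,0,0,11],
    [1,0,0,0,0,0,11],
    [1,0,0,0,0,0,11],
    [1,0,0,0,0,0,11],
    [1,0,0,0,0,0,11],
    [1,0,0,-0.05,0,0,11],
    [1,0,0,-0.1,0,0,11],
    [1,0,0,-0.16,0,0,11],
    [1,0,0,-0.16,0,0,11],
    [1,0,0,-0.16,0,0,11]
  ]
}}

```text
clock: 8.65
position: [0.4628, -0.0579, 0.2329]
ee_rot: [0.888, -0.46, -0.0, -0.0]
ft_force: [-0.5, 0.7, 0.1]
grip_width: 1.0
```

```bash
python3 - <<'E'
from h import *
o=monitor.get_obs(); print(np.round(o['joint_pos'],3),np.round(o['torque'],2)); row([.580,-.109,.24],60)
p,d,T=look('wrist',['bubble_mid','vial_mid','index_grip'],'w3.png')
E
```

```text
[-0.919 -0.103  0.91   1.896  0.083  1.31  -0.988] [ 0.03  0.03 -0.  ]
shift [ 0.1093 -0.0663 -0.0072] head -54.78 rz -114.78 tilt [-2.e-04  6.e-04 -1.e+00]
wrist bubble_mid 0.53 [ 0.5179 -0.032   0.0653]
wrist vial_mid 0.72 [ 0.5595 -0.0897  0.0776]
wrist index_grip 0.98 [ 0.5812 -0.1036  0.1559]
```

View pics/w3.png

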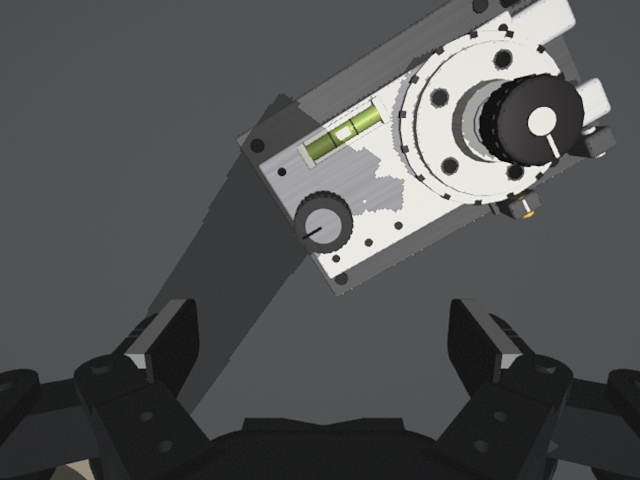

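```bash
cat >> h.py <<'E'
def knob(z0,x,y,rad=.035):
    T=T_wc('wrist'); _,d=eyes.camera('wrist'); K=np.array(eyes.camera_info('wrist')['intrinsics'])
    v,u=np.mgrid[0:480,0:640]; P=np.stack([(u-K[0,2])/K[0,0]*d,(v-K[1,2])/K[1,1]*d,d],-1)@T[:3,:3].T+T[:3,3]
    m=(abs(P[...,2]-z0)<.006)&(d>0)&(np.hypot(P[...,0]-x,P[...,1]-y)<rad)
    c,r=cv2.minEnclosingCircle(P[m][:,:2].astype(np.float32)); print('knob',c,r,m.sum(),P[m].mean(0),np.median(P[m][:,2]))
E
python3 - <<'E'
from h import *
knob(.155,.58,-.107); knob(.107,.463,-.058)
row([.580,-.1065,.235],10)
E
```

```text
knob (0.5819115042686462, -0.10904601216316223) 0.024024218320846558 6779 [ 0.581436   -0.10743497  0.15483635] 0.15505135902213713
knob (0.4630791246891022, -0.056978192180395126) 0.02062056213617325 2748 [ 0.46400226 -0.05648673  0.10509508] 0.10519474501499654
shift [ 0.1071 -0.0681 -0.0025] head -54.81 rz -64.81 tilt [-1.4e-03 -8.0e-04 -1.0e+00]
```

Request:
{"op": "servo_tool", "data": {
  "motion": [
    [1,0.02,-0.012,0,0,0,-10],
    [1,0.04,-0.024,0,0,0,-20],
    [1,0.06,-0.036,0,0,0,-30],
    [1,0.08,-0.048,0,0,0,-40],
    [1,0.1,-0.06,0,0,0,-50],
    [1,0.1095,-0.068,0,0,0,-60],
    [1,0.1095,-0.068,0,0,0,-65],
    [1,0.1095,-0.068,0,0,0,-65],
    [1,0.1095,-0.068,0.04,0,0,-65],
    [1,0.1095,-0.068,0.08,0,0,-65],
    [1,0.1095,-0.068,0.105,0,0,-65],
    [1,0.1095,-0.068,0.1115,0,0,-65],
    [1,0.1095,-0.068,0.1115,0,0,-65]
  ]
}}

```text
clock: 10.58
position: [0.5818, -0.1084, 0.1222]
ee_rot: [0.996, 0.088, 0.0, 0.0]
ft_force: [-0.2, 0.6, 1.3]
grip_width: 1.004
```

```bash
python3 - <<'E'
from h import *
o=monitor.get_obs(); print(np.round(o['joint_pos'],3),np.round(o['torque'],2)); row([.5815,-.1085,.121],10)
look('wrist',['index_grip'],'w4.png')
E
```

```text
[-0.553  0.444  0.837  1.721 -0.359  1.138  0.567] [ 0.01  0.04 -0.03]
shift [-0.0003  0.      0.0012] head 10.15 rz 0.15 tilt [ 1.e-04 -2.e-04 -1.e+00]
wrist index_grip 0.96 [ 0.5829 -0.1053  0.1535]
```

View pics/w4.png

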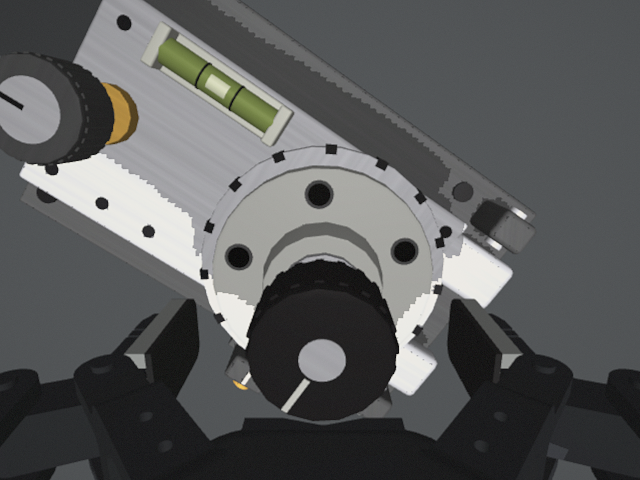

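Request:
{"op": "servo_tool", "data": {
  "motion": [
    [0.35,0,0,0.001,0,0,0],
    [0.35,0,0,0.001,0,0,0],
    [0.35,0,0,0.001,0,0,0],
    [0.35,0,0,0.001,0,0,0],
    [0.35,0,0,0.001,0,0,0],
    [0.35,0,0,0.001,0,0,0],
    [0.35,0,0,0.001,0,0,10],
    [0.35,0,0,0.001,0,0,10]
  ],
  "grip_force": 50
}}

```text
clock: 11.68
position: [0.5818, -0.1084, 0.1214]
ee_rot: [1.0, 0.001, 0.0, -0.0]
ft_force: [-2.9, 1.2, 5.6]
grip_width: 0.527
```

```bash
python3 - <<'E'
from h import *
o=monitor.get_obs(); print(np.round(o['torque'],3),np.round(o['tau'],2),o['ft_force']); row([.5815,-.1085,.121],10)
E
```

```text
[0.142 0.375 0.027] [ -0.   -47.31  13.9  -32.85  -0.24  -0.73  -1.48] [-2.89480827  1.24884474  5.63359583]
shift [-0.0003  0.0001  0.0004] head 0.14 rz -9.86 tilt [ 4.e-04  1.e-04 -1.e+00]
```

Request:
{"op": "servo_tool", "data": {
  "motion": [
    [0.35,0,0,0,0,0,4],
    [0.35,0,0,0,0,0,8],
    [0.35,0,0,0,0,0,11],
    [0.35,0,0,0,0,0,14],
    [0.35,0,0,0,0,0,14],
    [0.35,0,0,0,0,0,14]
  ]
}}

```text
clock: 12.42
position: [0.5822, -0.1084, 0.1214]
ee_rot: [0.993, -0.119, 0.001, -0.0]
ft_force: [1.2, 1.0, 5.3]
grip_width: 0.522
```

```bash
python3 - <<'E'
from h import *
o=monitor.get_obs(); print(np.round(o['torque'],3),o['ft_force']); row([.5815,-.1085,.121],10)
look('wrist',[],'w5.png')
E
```

```text
[ 0.103 -0.125 -0.009] [1.21824395 0.98760087 5.26476453]
shift [-0.0007  0.0003  0.0004] head -13.68 rz -23.68 tilt [ 0.0013  0.     -1.    ]
```

View pics/w5.png

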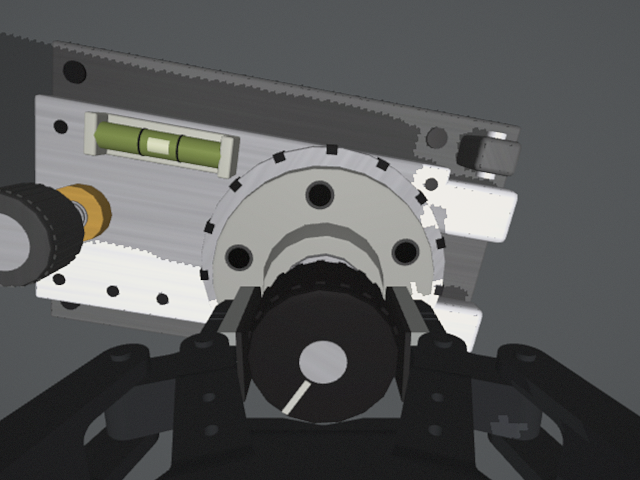

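Request:
{"op": "servo_tool", "data": {
  "motion": [
    [0.35,0,0,0,0,0,5],
    [0.35,0,0,0,0,0,10],
    [0.35,0,0,0,0,0,15],
    [0.35,0,0,0,0,0,20],
    [0.35,0,0,0,0,0,24],
    [0.35,0,0,0,0,0,24],
    [0.35,0,0,0,0,0,29],
    [0.35,0,0,0,0,0,34],
    [0.35,0,0,0,0,0,39],
    [0.35,0,0,0,0,0,43],
    [0.35,0,0,0,0,0,46],
    [0.35,0,0,0,0,0,48],
    [0.35,0,0,0,0,0,48],
    [0.35,0,0,0,0,0,48],
    [0.35,0,0,0,0,0,48],
    [0.35,0,0,0,0,0,48]
  ]
}}

```text
clock: 14.48
position: [0.5834, -0.1093, 0.1214]
ee_rot: [0.859, -0.513, 0.002, -0.0]
ft_force: [9.4, -4.7, -1.0]
grip_width: 0.53
```

```bash
python3 - <<'E'
from h import *
o=monitor.get_obs(); print(np.round(o['torque'],3),o['ft_force'],np.round(o['joint_pos'],3)); row([.5815,-.1085,.121],10)
look('wrist',['bubble_mid'],'w6.png')
E
```

```text
[-0.665 -1.736 -0.011] [ 9.35538009 -4.68086514 -0.97456907] [-0.722  0.577  1.111  1.727 -0.555  1.188 -0.536]
shift [-0.0016  0.0013  0.0004] head -61.7 rz -71.7 tilt [ 0.004  -0.0019 -1.    ]
wrist bubble_mid 0.46 [ 0.5169 -0.0309  0.0616]
wrist bubble_mid 0.43 [ 0.586  -0.1104  0.1542]
```

View pics/w6.png

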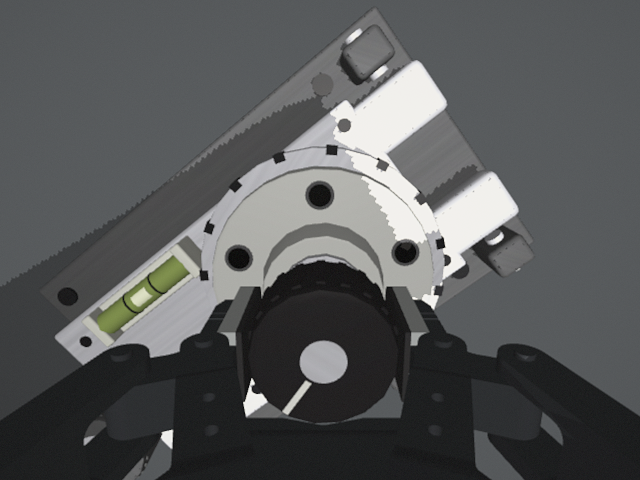

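The image shows the white line still at (285,412), fixed relative to the jaws. The tool has turned 71.8° in total, and the bubble sits at (140,296), centred between its lines.

```bash
python3 -c "
from workcell import ticket
print(ticket.hand_in())"
```

```text
the job is handed in; nothing more can be done
None
```

The platform is level, the spindle is in the third notch, and the job was handed in at about 14.5 s with the gripper still holding the black knob.

- **Levelling:** I gripped the foot knob once and turned it 131° clockwise in two steps (120°, then 11°). The bubble had started about 12.8 mm off centre. In the last wrist pictures it sits between its lines, within about 1 mm of centre.
- **Spindle:** I gripped the index knob with 50 N commanded and turned it clockwise only, 24° then 48°. The measured tool turn was 71.8° against the 72° needed. The white line kept its place between the jaws from before gripping to the end, so the knob did not slip.
- **Bystanders:** the arm touched none of the three. I did not photograph them again at the end.

One check was no help: the wrist moment about the spindle axis read close to zero at each check, so the clicks could not be felt in it. I counted the notches from the tool angle and the pictures instead. At the end a side force of about 10 N remained at the wrist, and the bubble stayed centred.

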